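# Refit the fan relay and show the loose terminal bolt

## Task

Put the loose relay fully down into the empty socket on the fan control panel and swing the socket's locking lever shut over it. Then tap the three capped terminal bolts from above with the fingers, one after the other from left to right as seen from the robot, to find the one that is loose: it sinks under the finger and stays down, and the others stay firm. Take hold of the loose bolt's hinged cap and lift it open about half-way or more, leave the other two caps shut, and finish while still holding the cap open.

Things in the scene. Friction and masses are not known exactly. Their poses are not given: they have to be found in the camera images.
- panel: Fan control panel lying flat on the desk, a fixed aluminium plate 170 (x) x 280 (y) x 12 mm. Origin: centre of its underside, on the desk; its x axis points away from the robot (towards the rear), y to the left, z up. Along its front edge (x = -45) stand three alike bolt terminals at y = +85, 0 and -85; behind them (x = +45, y = -15) is the black relay socket with its locking lever, and right of that two low fuse holders (top 35 above the desk).
- socket_seat (a point): Centre of the floor of the relay socket's empty pocket, 16 above the desk; axes as the panel's. The pocket is 33 (x) x 46 (y) mm and 22 mm deep (38 above the desk), with lips round the mouth that flare out 5 mm at 45 degrees, their top 43 above the desk; the socket block outside is 49 x 61 mm.
- relay_center (a point): Centre of the plug-in relay, a plain upright block 28 (x) x 40 (y) x 56 (z) mm, about 80 g, black foot and grey body; it starts standing on the desk left of the panel. Its 28 x 40 foot fits the pocket either way round (half a turn); fully down, this centre is 28 above socket_seat and 29 mm of the relay stand out above the lips.
- lever (a joint): Locking lever of the socket, rad: 0 = shut (upright beside the relay, its lip over the relay's top), grows to 1.0 as it leans out to the panel's left (+y). Starts open at 0.5 to 0.85; stays where it is left (light friction, under 1 N at the tip). The lip passes over the relay only if that is fully down.
- lever_tip (a point): Tip of the steel lever, 70 mm from its hinge. The hinge runs along the panel's x, 36 mm to the +y side of socket_seat and 24 above the desk; lever 20 (x) x 5 mm thick, with a black end 26 (x) x 8 mm thick, shut it stands up to 94 above the desk, open 70 to 85: carry the relay in over it, not through it. Push it from its outer (+y) side towards -y, the end moving up along its arc (a finger pushed dead level against its end rubs and may jam it while it leans far out).
- terminal_a: One of three alike bolt terminals fixed on the panel, parallel to it (which of a, b, c stands left, middle or right changes). Origin: on the bolt's vertical axis, at the foot, 12 above the desk. Black base 58 (x) x 22 (y) x 14 mm, above it the bolt's head and washer, hidden in a grey hinged cap.
- cap_a_top (a point): Centre of the top face of terminal a's hinged cap, on the bolt's axis, 57 above the desk when shut. The cap is a box 46 (x) x 24 (y) x 20 (z) mm; shut it reaches from 20 mm behind (+x) to 26 mm in front of the bolt's axis, its lower edge 37 above the desk. Pressing here presses the bolt. Pinch it across its 24 mm width.
- cap_a (a joint): Hinge of terminal a's cap, rad: 0 = shut, grows as the front edge is lifted, to 1.6. The hinge runs along the panel's y at the cap's lower rear edge (20 mm behind the bolt's axis, 37 above the desk). A weak spring (about 0.04 N m) shuts the cap when it is let go.
- bolt_a (a joint): How far terminal a's bolt (with its cap) is pressed down, m: 0 at rest. The one loose bolt sinks 6 mm under about 3 N and stays sunk, cap and hinge with it (pulling it up again takes over 15 N); a firm bolt yields less than 1 mm at 10 N.
- terminal_b: One of three alike bolt terminals fixed on the panel, parallel to it (which of a, b, c stands left, middle or right changes). Origin: on the bolt's vertical axis, at the foot, 12 above the desk. Black base 58 (x) x 22 (y) x 14 mm, above it the bolt's head and washer, hidden in a grey hinged cap.
- cap_b_top (a point): Centre of the top face of terminal b's hinged cap, on the bolt's axis, 57 above the desk when shut. The cap is a box 46 (x) x 24 (y) x 20 (z) mm; shut it reaches from 20 mm behind (+x) to 26 mm in front of the bolt's axis, its lower edge 37 above the desk. Pressing here presses the bolt. Pinch it across its 24 mm width.
- cap_b (a joint): Hinge of terminal b's cap, rad: 0 = shut, grows as the front edge is lifted, to 1.6. The hinge runs along the panel's y at the cap's lower rear edge (20 mm behind the bolt's axis, 37 above the desk). A weak spring (about 0.04 N m) shuts the cap when it is let go.
- bolt_b (a joint): How far terminal b's bolt (with its cap) is pressed down, m: 0 at rest. The one loose bolt sinks 6 mm under about 3 N and stays sunk, cap and hinge with it (pulling it up again takes over 15 N); a firm bolt yields less than 1 mm at 10 N.
- terminal_c: One of three alike bolt terminals fixed on the panel, parallel to it (which of a, b, c stands left, middle or right changes). Origin: on the bolt's vertical axis, at the foot, 12 above the desk. Black base 58 (x) x 22 (y) x 14 mm, above it the bolt's head and washer, hidden in a grey hinged cap.
- cap_c_top (a point): Centre of the top face of terminal c's hinged cap, on the bolt's axis, 57 above the desk when shut. The cap is a box 46 (x) x 24 (y) x 20 (z) mm; shut it reaches from 20 mm behind (+x) to 26 mm in front of the bolt's axis, its lower edge 37 above the desk. Pressing here presses the bolt. Pinch it across its 24 mm width.
- cap_c (a joint): Hinge of terminal c's cap, rad: 0 = shut, grows as the front edge is lifted, to 1.6. The hinge runs along the panel's y at the cap's lower rear edge (20 mm behind the bolt's axis, 37 above the desk). A weak spring (about 0.04 N m) shuts the cap when it is let go.
- bolt_c (a joint): How far terminal c's bolt (with its cap) is pressed down, m: 0 at rest. The one loose bolt sinks 6 mm under about 3 N and stays sunk, cap and hinge with it (pulling it up again takes over 15 N); a firm bolt yields less than 1 mm at 10 N.
Things that resemble listed ones, but are neither listed nor needed, are in the scene too. What is shaped like the part that bears relay_center but red or yellow is not meant.

How it is judged:
By the outcome, as a careful person would: the job done as asked, in the order asked, and still so for the second after the job is handed in, while the arm keeps its last pose, push and grip.
It also fails if it takes over 72 s, if anything falls off the work surface, if the arm or the gripper's body presses on something with over 40 N, if the wrist force passes 120 N, or if a joint passes its speed limit or range.

## Robot

A 6-joint arm with a two-finger parallel gripper is mounted at the origin on a cart in front of the work surface, level with it; the furniture and walls round the work are solid. World frame = base frame: x ahead of the robot, y to its left, z up, the work surface at z = 0. Lengths are in m, angles in rad, forces in N, time in s.
With the tool pointing down it reaches from about 0.35 to 0.975 m from the base axis. Payload 4.9 kg.
Tool frame: the origin (TCP) lies midway between the tips of the shut fingers; the grasp point (between the pads) lies 19 mm behind it; z points along the fingers, y is the line along which they close (so a half turn about z gives the same grasp; the last joint's range is limited). The gripper opens to 85 mm and grips with 20 to 120 N. Pads are 22 mm wide; open, the fingers measure 114 mm over their backs; the gripper's body (76 mm by 85 mm) begins 54 mm behind the grasp point. The pads swing forward as they close: fully open they stand 13 mm farther back than shut.
Start: joints at [-1.234, 0.053, 1.613, -0, 1.476, -0.119], TCP at [0.275, -0.561, 0.231] pointing down, gripper open.
Joint ranges: [-3.01, 3.01], [-1.01, 2.22], [0.06, 2.58], [-1.02, 4.17], [0.09, 2.62], [-3.14, 3.14]. Speed limits (rad/s): [2.57, 2.57, 3.14, 3.14, 3.14, 3.14].

## Interface

Orientations are given as a unit quaternion [w, x, y, z].
In Python, from plant import * gives the robot as it stands.
- The arm moves only by the tool jog_arm, never from a script. Its argument "targets" is a list of rows, each a list of 3 entries, a list of its own where there are three numbers: the shift along the tool's x, y, z in units of 25 mm (1.0 is 25 mm), then the turn, a rotation vector about the tool's x, y, z in units of 8 degrees (1.0 is 8 degrees), then the opening in per cent of the stroke, from 0 (shut) to 100 (fully open). A call has 1 to 8 rows; each row is the pose to reach, as a shift and turn from the pose commanded when the call began, along the tool's axes at that moment; what a row does not reach only later rows make up. A row lasts 1/8 s, in which the tool goes at most 62.5 mm and 10.7 degrees, less where a joint would pass 70% of its speed; a pose out of reach is approached as far as the arm can. A call with a gripper value outside its range is refused whole. The fingers move at their own pace and stop on an object; the grip force is fixed at half the most. Time passes only in rows, so rows that repeat a pose let the fingers close. It gives the time, the measured TCP pose, the force, the opening and the grip force at its end, in the units of the state.
- state(): the state, without advancing time (a new reading comes with each control period).
- grab_frame(name): name is "scene" or "top" or "wrist"; returns (picture, depth): 420x560x3 uint8, red, green, blue; 420x560 float32, m along the optical axis (not along the pixel's ray), 0 where there is no reading.
- camera_params(name): a dict with "fovy" (degrees; the focal length in pixels is half the picture's height over the tangent of half this angle, whatever the lens; pixels are square), "cx", "cy" (the principal point, pixels), "rvec" (rotation vector, rad) and "tvec" (3), from world to camera coordinates, as OpenCV has them; the wrist camera has in their place "hand_eye" (4x4, takes a point from camera to tool coordinates, whose origin is the TCP and whose axes are the flange's). Camera axes: x right, y down, z forward; pixel columns grow to the right and rows downward; lengths in m; the calibration is good to about 2 mm. A picture is of the moment at which its call begins: read the wrist's pose just before it. camera_params takes no time and is no camera call.
- job_done(): hands the job in; it is judged then, once.
The state is a dict: "time": time; "joint_pos": joint angles; "joint_vel": joint speeds; "joint_efforts": joint torques, N m; "tool_pos": TCP position; "tool_rot": TCP orientation; "contact_force": force on the tool from outside, world axes, zero at the start; "ft_torque": the same for the moment, N m; "gripper_width": opening from 0.0 (shut) to 1.0 (fully open); "grasp_force": force on a finger pad.
Only numpy, scipy, OpenCV 4.12 (cv2) and the standard library are available. Lean on these libraries where they do the work, as an engineer would, in place of code of your own. Each camera call takes 0.05 s, during which the arm holds its last target. There are 200 camera calls.

## Working session

There is one attempt and no reset: what is moved stays moved. The work goes in short steps, Python scripts to look and compute and a tool call to move; the robot and the scene stay as the last step left them, time stands still between calls to the robot, and variables do not carry over. Pictures are saved under pics/ and viewed, at most 10 in all, crops included, and the job is handed in when it is done.

Besides the shell and the picture viewer there is one more tool, called by a JSON object that holds its "api" and its "payload". jog_arm: Moves the arm, as the interface text tells. Its arguments: {"type":"object","properties":{"targets":{"type":"array"}},"required":["targets"]}

```bash
ls; mkdir -p pics; cat > h.py <<'E'
from plant import *
import numpy as np, cv2
from scipy.spatial.transform import Rotation as R
def q2R(q): return R.from_quat([q[1],q[2],q[3],q[0]]).as_matrix()
def cam(name,st=None):
    p=camera_params(name); f=210/np.tan(np.radians(p['fovy'])/2)
    K=np.array([[f,0,p['cx']],[0,f,p['cy']],[0,0,1]])
    if name=='wrist':
        st=st or state(); T=np.eye(4);T[:3,:3]=q2R(st['tool_rot']);T[:3,3]=st['tool_pos']
        C=T@np.array(p['hand_eye']); 
    else:
        Rm=cv2.Rodrigues(np.array(p['rvec'],float))[0]; C=np.eye(4);C[:3,:3]=Rm.T;C[:3,3]=-Rm.T@np.array(p['tvec'],float).ravel()
    return K,C
def cloud(d,K,C):
    v,u=np.mgrid[:420,:560]; P=np.stack([(u-K[0,2])/K[0,0]*d,(v-K[1,2])/K[1,1]*d,d],-1)
    return P@C[:3,:3].T+C[:3,3]
def ray(u,v,K,C,z):
    r=C[:3,:3]@np.array([(u-K[0,2])/K[0,0],(v-K[1,2])/K[1,1],1]); return C[:3,3]+r*(z-C[2,3])/r[2]
def grab(name,fn=None):
    st=state(); K,C=cam(name,st); im,d=grab_frame(name)
    if fn: cv2.imwrite('pics/'+fn,im[:,:,::-1])
    np.savez('pics/last_'+name+'.npz',im=im,d=d,K=K,C=C)
    return im,d,K,C,cloud(d,K,C)
def load(name):
    z=np.load('pics/last_'+name+'.npz'); return z['im'],z['d'],z['K'],z['C'],cloud(z['d'],z['K'],z['C'])
def rel(p,yaw=None):
    s=state(); return q2R(s['tool_rot']).T@(np.array(p)-s['tool_pos'])/0.025
E
python3 - <<'E'
from h import *
for n in('scene','top'):
    im,d,K,C,P=grab(n,n+'0.png'); print(n,C.round(3).tolist(),K[0,0],(d>0).mean())
s=state();print(s['tool_rot'],s['tool_pos'],camera_params('wrist'))
a=cv2.imread('pics/scene0.png');b=cv2.imread('pics/top0.png')
E
```

```text
pics
scene [[-0.571, -0.583, 0.579, -0.068], [-0.821, 0.391, -0.416, 0.689], [0.016, -0.712, -0.702, 0.778], [0.0, 0.0, 0.0, 1.0]] 458.3718560156681 0.9958928571428571
top [[-0.027, -0.996, 0.086, 0.405], [-1.0, 0.028, 0.01, 0.267], [-0.012, -0.086, -0.996, 0.939], [0.0, 0.0, 0.0, 1.0]] 422.71569276885026 0.9959651360544217
[-9.47024354e-04  9.74145468e-01  2.25919675e-01 -1.04563662e-04] [ 0.27490662 -0.5606505   0.230181  ] {'fovy': 58.98229434635785, 'cx': 273.9581207658296, 'cy': 207.74895570225493, 'hand_eye': array([[-3.53163443e-04, -9.56224189e-01, -2.92634885e-01,
         7.39848766e-02],
       [ 9.99999932e-01, -3.70030166e-04,  2.28399387e-06,
         7.13760805e-04],
       [-1.10467745e-04, -2.92634864e-01,  9.56224254e-01,
        -1.42954473e-01],
       [ 0.00000000e+00,  0.00000000e+00,  0.00000000e+00,
         1.00000000e+00]])}
```

View pics/scene0.png

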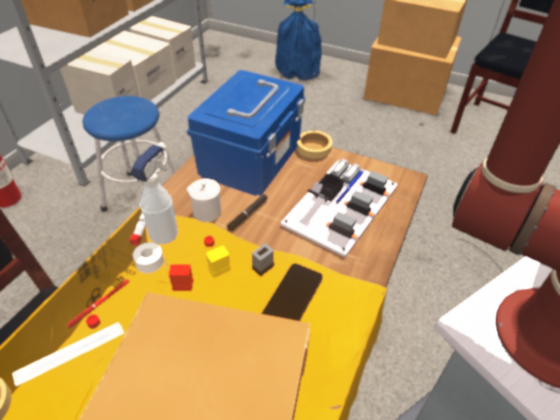

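View pics/top0.png

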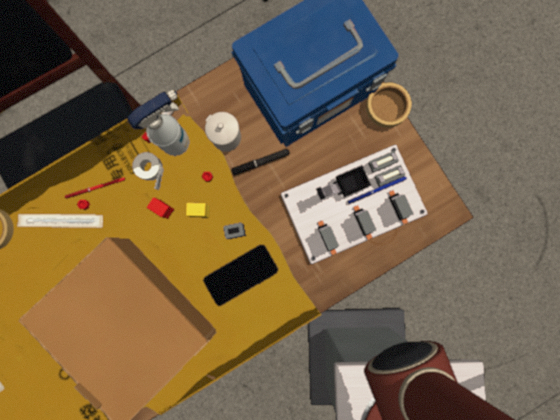

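Scene: relay (grey/black) at (262,258) and the panel at (340,205). Top: relay at (234,231), panel spanning (283,195)–(425,215), with the socket at (353,180), the lever leaning left at (325,190) and the caps at (325,238), (360,222), (398,207).

```bash
python3 - <<'E'
from h import *
im,d,K,C,P=load('top')
hsv=cv2.cvtColor(im,cv2.COLOR_RGB2HSV)
m=np.zeros((420,560),bool);m[140:270,275:435]=1
white=((hsv[...,1]<40)&(hsv[...,2]>170)&m).astype(np.uint8)
white=cv2.morphologyEx(white,cv2.MORPH_CLOSE,np.ones((25,25)))
c=max(cv2.findContours(white,0,2)[0],key=cv2.contourArea)
box=cv2.boxPoints(cv2.minAreaRect(c)); W=np.array([ray(u,v,K,C,.012) for u,v in box]);print(box.round(1).tolist());print(W.round(4).tolist())
ctr=W.mean(0);e=[W[1]-W[0],W[2]-W[1]];L=[np.linalg.norm(x) for x in e];print('L',L)
ey=e[int(np.argmax(L))]/max(L);ey=ey if ey[1]>0 else -ey
yaw=np.arctan2(-ey[0],ey[1]);print('ctr',ctr,'yaw',np.degrees(yaw))
Rp=np.array([[np.cos(yaw),-np.sin(yaw)],[np.sin(yaw),np.cos(yaw)]])
q=P.copy();q[...,:2]=(P[...,:2]-ctr[:2])@Rp
def st(n,mm):
    x=q[mm];print(n,len(x),x.min(0).round(3),x.max(0).round(3),x.mean(0).round(4),np.median(x,0).round(4))
ins=(abs(q[...,0])<.1)&(abs(q[...,1])<.15)
st('plate',ins&(P[...,2]<.018)&(P[...,2]>.006))
for y in(.085,0,-.085):
    st('cap',ins&(P[...,2]>.05)&(abs(q[...,1]-y)<.03)&(q[...,0]<0))
st('sock',ins&(P[...,2]>.036)&(q[...,0]>0.01)&(abs(q[...,1]+.015)<.04))
st('lever',ins&(P[...,2]>.045)&(q[...,0]>0.0)&(q[...,1]>0.01))
for n in('top','scene'):
    im,d,K,C,P=load(n)
    u,v=(234,231) if n=='top' else (262,258)
    w=np.zeros((420,560),bool);w[v-25:v+25,u-25:u+25]=1
    mm=w&(P[...,2]>.048)&(P[...,2]<.075); x=P[mm]
    k=max(cv2.findContours(mm.astype(np.uint8),0,2)[0],key=cv2.contourArea);r=cv2.minAreaRect(k);bx=cv2.boxPoints(r)
    print(n,len(x),x[:,2].mean(),x.mean(0),[ray(a,b,K,C,.056).round(4).tolist() for a,b in bx])
    r=cv2.minAreaRect(x[:,:2].astype(np.float32));print(r)
    print('desk',P[w&(P[...,2]<.02)][:,2].mean())
E
```

```text
[[280.70001220703125, 192.89999389648438], [396.8999938964844, 143.10000610351562], [427.1000061035156, 213.5], [310.8999938964844, 263.29998779296875]]
[[0.5275, 0.2673, 0.012], [0.6317, 0.0056, 0.012], [0.4726, -0.0522, 0.012], [0.371, 0.2059, 0.012]]
L [np.float64(0.28166132246764136), np.float64(0.16928429613179555)]
ctr [0.50068891 0.10663883 0.012     ] yaw 21.70666826172854
plate 6894 [-0.085 -0.141  0.006] [0.085 0.14  0.018] [-0.0024  0.0146  0.0116] [-0.005   0.0252  0.0114]
cap 260 [-0.071  0.072  0.05 ] [-0.025  0.097  0.061] [-0.0478  0.085   0.0562] [-0.0479  0.0851  0.0561]
cap 262 [-0.071 -0.012  0.05 ] [-0.025  0.012  0.06 ] [-0.0479  0.0003  0.056 ] [-0.0482  0.0002  0.056 ]
cap 265 [-0.071 -0.098  0.051] [-0.025 -0.073  0.061] [-0.0481 -0.0844  0.056 ] [-0.0483 -0.0845  0.0561]
sock 304 [ 0.02  -0.046  0.036] [0.07  0.015 0.046] [ 0.045  -0.0152  0.0398] [ 0.0454 -0.0151  0.0397]
lever 180 [0.032 0.013 0.045] [0.057 0.072 0.081] [0.0447 0.0558 0.0709] [0.0446 0.0552 0.0717]
top 259 0.055223455921952186 [0.44662643 0.36758657 0.05522346] [[0.457, 0.3899, 0.056], [0.4638, 0.3502, 0.056], [0.4362, 0.3453, 0.056], [0.4295, 0.3848, 0.056]]
((0.44673988223075867, 0.3681773245334625), (0.028083162382245064, 0.040677737444639206), 10.011539459228516)
desk 0.0016944931613004383
scene 251 0.05494137466217049 [0.44133375 0.36971093 0.05494137] [[0.4527, 0.3913, 0.056], [0.4617, 0.3456, 0.056], [0.4283, 0.348, 0.056], [0.4204, 0.3926, 0.056]]
((0.442704439163208, 0.36822643876075745), (0.028624778613448143, 0.040889471769332886), 9.81095027923584)
desk 0.0019128118908323952
```

```bash
cat >> h.py <<'E'
PC=np.array([.5007,.1066,0]);YAW=np.radians(21.7)
RP=R.from_euler('z',YAW).as_matrix()
def pw(x,y,z): return PC+RP@np.array([x,y,z])
def pl(p): return RP.T@(np.array(p)-PC)
def Rt(ang,tilt=0):
    """tool y horizontal at world yaw ang(deg); tilt(deg): rotation about tool y"""
    a=np.radians(ang);y=np.array([np.cos(a),np.sin(a),0]);z=np.array([0,0,-1.]);x=np.cross(y,z)
    return np.stack([x,y,z],1)@R.from_euler('y',np.radians(tilt)).as_matrix()
def row(p,Rw,base=None):
    p0,R0=base or (np.array(state()['tool_pos']),q2R(state()['tool_rot']))
    d=R0.T@(np.array(p)-p0)/.025; r=R.from_matrix(R0.T@Rw).as_rotvec(degrees=True)/8
    print('row',d.round(2).tolist(),r.round(2).tolist()); return (np.array(p),Rw)
E
python3 - <<'E'
from h import *
for a in(10,190):
    print(a);row([.46,-.05,.24],Rt(a));row([.4447,.368,.16],Rt(a))
E
```

```text
10
row [15.64, -15.08, -0.36] [-0.01, -0.01, -9.24]
row [22.45, -30.36, 2.87] [-0.01, -0.01, -9.24]
190
row [15.64, -15.08, -0.36] [-0.01, 0.01, 13.26]
row [22.45, -30.36, 2.87] [-0.01, 0.01, 13.26]
```

{"api": "jog_arm", "payload": {"targets": [[[15.64,-15.08,-0.36],[0,0,-9.24],100],[[15.64,-15.08,-0.36],[0,0,-9.24],100],[[15.64,-15.08,-0.36],[0,0,-9.24],100],[[15.64,-15.08,-0.36],[0,0,-9.24],100],[[15.64,-15.08,-0.36],[0,0,-9.24],100],[[22.45,-30.36,2.0],[0,0,-9.24],100],[[22.45,-30.36,2.0],[0,0,-9.24],100],[[22.45,-30.36,2.0],[0,0,-9.24],100]]}}

```text
time: 1.1
tool_pos: [0.3998, -0.0796, 0.2199]
tool_rot: [0.0, 0.642, 0.766, 0.0]
contact_force: [0.6, 0.3, -0.1]
gripper_width: 1.001
grasp_force: 0.0
```

```bash
python3 - <<'E'
from h import *
row([.41,.355,.22],Rt(10))
E
```

```text
row [17.05, 3.44, -0.0] [0.0, -0.0, 0.01]
```

{"api": "jog_arm", "payload": {"targets": [[[17.1,4.8,0.8],[0,0,0],70],[[17.1,4.8,0.8],[0,0,0],70],[[17.1,4.8,0.8],[0,0,0],70],[[17.1,4.8,0.8],[0,0,0],70],[[17.1,4.8,0.8],[0,0,0],70],[[17.1,4.8,0.8],[0,0,0],70],[[17.1,4.8,0.8],[0,0,0],70],[[17.1,4.8,0.8],[0,0,0],70]]}}

```text
time: 2.1
tool_pos: [0.4429, 0.3632, 0.1989]
tool_rot: [-0.001, 0.641, 0.768, -0.001]
contact_force: [0.9, 0.6, -0.5]
gripper_width: 0.704
grasp_force: 0.0
```

```bash
python3 - <<'E'
from h import *
im,d,K,C,P=grab('wrist','w1.png')
mm=(P[...,2]>.048)&(P[...,2]<.066)&(abs(P[...,0]-.4447)<.04)&(abs(P[...,1]-.368)<.045)
n,l,s,c=cv2.connectedComponentsWithStats(mm.astype(np.uint8)); i=1+np.argmax(s[1:,4]);x=P[l==i]
print(n,s[i],x[:,2].mean(),x.min(0),x.max(0),cv2.minAreaRect(x[:,:2].astype(np.float32)))
print(state()['tool_pos'])
row([.4447,.368,.030],Rt(10))
E
```

```text
2 [ 261  160   36   50 1766] 0.05618828023654721 [0.42817199 0.34681388 0.04848121] [0.46129505 0.38932481 0.05892241] ((0.44487524032592773, 0.3680577278137207), (0.027965856716036797, 0.03948449715971947), 9.709933280944824)
[0.44310195 0.36208062 0.1991078 ]
row [0.23, 0.12, 6.76] [-0.01, 0.0, 0.03]
```

{"api": "jog_arm", "payload": {"targets": [[[0.2,0.08,2.5],[0,0,0],60],[[0.2,0.08,4.6],[0,0,0],60],[[0.2,0.08,5.6],[0,0,0],60],[[0.2,0.08,5.6],[0,0,0],60]]}}

```text
time: 2.65
tool_pos: [0.4431, 0.363, 0.0576]
tool_rot: [-0.001, 0.643, 0.766, -0.003]
contact_force: [-0.6, 0.3, 0.6]
gripper_width: 0.601
grasp_force: 0.0
```

```bash
python3 - <<'E'
from h import *
print(state()['tool_pos'])
row([.4449,.3681,.030],Rt(9.8))
E
```

```text
[0.4431377  0.36302781 0.05762281]
row [0.19, 0.11, 1.1] [-0.04, 0.02, 0.02]
```

{"api": "jog_arm", "payload": {"targets": [[[0.2,0.1,0.6],[0,0,0],60],[[0.2,0.1,1.0],[0,0,0],60],[[0.2,0.1,1.1],[0,0,0],60],[[0.2,0.1,1.1],[0,0,0],60]]}}

```text
time: 3.15
tool_pos: [0.4466, 0.371, 0.033]
tool_rot: [0.0, 0.643, 0.766, 0.0]
contact_force: [-0.2, -0.8, 0.1]
gripper_width: 0.6
grasp_force: 0.0
```

```bash
python3 - <<'E'
from h import *
s=state();print(s['tool_pos'],s['joint_vel'])
row([.4449,.3681,.030],Rt(9.8))
E
```

```text
[0.44662025 0.37103028 0.03298807] [ 0.00056355 -0.00704799 -0.00601896  0.00030785  0.00175434  0.00096365]
row [-0.1, -0.09, 0.12] [0.0, -0.0, 0.03]
```

{"api": "jog_arm", "payload": {"targets": [[[-0.1,-0.08,0.1],[0,0,0],60],[[-0.1,-0.08,0.1],[0,0,0],60],[[-0.1,-0.08,0.1],[0,0,0],0],[[-0.1,-0.08,0.1],[0,0,0],0],[[-0.1,-0.08,0.1],[0,0,0],0],[[-0.1,-0.08,0.1],[0,0,0],0],[[-0.1,-0.08,0.1],[0,0,0],0]]}}

```text
time: 4.03
tool_pos: [0.4453, 0.3684, 0.0307]
tool_rot: [0.0, 0.643, 0.766, 0.0]
contact_force: [-1.0, 0.0, 2.5]
gripper_width: 0.315
grasp_force: 59.7
```

```bash
python3 - <<'E'
from h import *
s=state();print(s['tool_pos'],s['gripper_width'],s['grasp_force'])
row([.4449,.3681,.16],Rt(9.8))
row(pw(.045,-.015,.16),Rt(21.7))
E
```

```text
[0.44528028 0.36835845 0.03071916] 0.3154584852096085 59.67157781124115
row [-0.01, -0.01, -5.17] [0.0, -0.0, 0.03]
row [-10.92, 2.25, -5.17] [0.01, -0.0, -1.46]
```

{"api": "jog_arm", "payload": {"targets": [[[0,0,-2.5],[0,0,0],0],[[0,0,-5.2],[0,0,0],0],[[-2.5,0.5,-5.2],[0,0,-0.4],0],[[-5,1,-5.2],[0,0,-0.8],0],[[-7.5,1.55,-5.2],[0,0,-1.2],0],[[-10,2.05,-5.2],[0,0,-1.46],0],[[-10.92,2.25,-5.2],[0,0,-1.46],0],[[-10.92,2.25,-5.2],[0,0,-1.46],0]]}}

```text
time: 5.03
tool_pos: [0.548, 0.1073, 0.1596]
tool_rot: [-0.001, 0.563, 0.827, -0.0]
contact_force: [-0.3, 0.5, -0.4]
gripper_width: 0.319
grasp_force: 59.5
```

```bash
python3 - <<'E'
from h import *
s=state();print(s['tool_pos'],s['gripper_width'],s['grasp_force'])
row(pw(.045,-.015,.12),Rt(21.7))
im,d,K,C,P=grab('wrist','w2.png')
E
```

```text
[0.5480255  0.10726751 0.15957819] 0.3189833294949238 59.475587010383606
row [0.07, 0.03, 1.58] [-0.01, -0.0, -0.02]
```

View pics/w2.png

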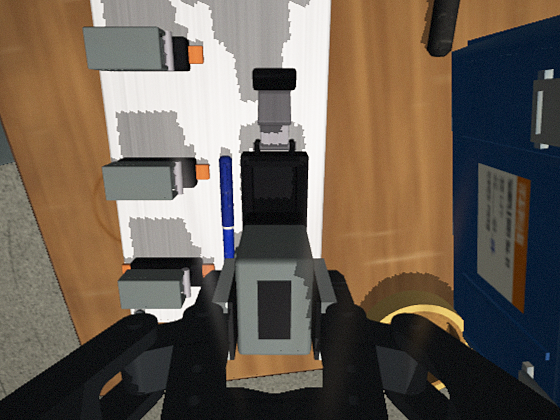

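The wrist view shows the relay held straight at (275,290), the socket pocket partly hidden at (275,190), the lever end at (274,78), and the caps on the left side. Next I check relay-in-hand and socket position from this view.

```bash
python3 - <<'E'
from h import *
im,d,K,C,P=load('wrist')
q=(P-PC)@RP
s=state();print('tcp panel',pl(s['tool_pos']))
mm=np.zeros((420,560),bool);mm[225:356,230:318]=1
# relay top: gray
x=q[mm&(abs(P[...,2]-.184)<.006)]
print('relay top',len(x),np.median(x,0),np.percentile(x,1,0),np.percentile(x,99,0),cv2.minAreaRect(x[:,:2].astype(np.float32)))
def st(n,m):
    x=q[m];print(n,len(x),np.percentile(x,1,0).round(4),np.percentile(x,99,0).round(4))
st('sock',(abs(P[...,2]-.043)<.003)&(abs(q[...,0]-.045)<.04)&(abs(q[...,1]+.01)<.04))
st('lever',(P[...,2]>.062)&(P[...,2]<.1)&(abs(q[...,0]-.045)<.03)&(q[...,1]>.03))
for y in(.085,0,-.085): st('cap',(abs(P[...,2]-.057)<.004)&(abs(q[...,0]+.048)<.035)&(abs(q[...,1]-y)<.02))
E
```

```text
tcp panel [ 0.04426708 -0.0154732   0.15954343]
relay top 8138 [ 0.04361008 -0.01367749  0.18522378] [ 0.02963218 -0.03629976  0.17886403] [0.0573684  0.00276957 0.1883485 ] ((0.04367172345519066, -0.01716315746307373), (0.03202315792441368, 0.041342876851558685), 1.4198297262191772)
sock 955 [ 0.0205 -0.0299  0.0401] [0.0659 0.0134 0.0442]
lever 2110 [0.0314 0.0402 0.0647] [0.0556 0.0715 0.0804]
cap 3193 [-0.0716  0.0728  0.0553] [-0.0266  0.0962  0.059 ]
cap 2382 [-0.0718 -0.0115  0.0542] [-0.0268  0.0118  0.0588]
cap 1923 [-0.0723 -0.097   0.0536] [-0.0271 -0.0728  0.0588]
```

```bash
python3 - <<'E'
from h import *
row(pw(.0445,-.014,.085),Rt(21.7))
E
```

```text
row [0.06, 0.01, 2.98] [-0.01, -0.01, -0.01]
```

{"api": "jog_arm", "payload": {"targets": [[[0.06,0,1.5],[0,0,0],0],[[0.06,0,2.8],[0,0,0],0],[[0.06,0,2.95],[0,0,0],0],[[0.06,0,2.95],[0,0,0],0]]}}

```text
time: 5.58
tool_pos: [0.5474, 0.1114, 0.0871]
tool_rot: [0.0, 0.561, 0.828, 0.0]
contact_force: [0.1, -1.4, -1.0]
gripper_width: 0.317
grasp_force: 59.4
```

```bash
python3 - <<'E'
from h import *
print(pl(state()['tool_pos']))
row(pw(.0445,-.014,.0465),Rt(21.7))
E
```

```text
[ 0.04515156 -0.01281124  0.08708607]
row [-0.05, -0.03, 1.62] [0.0, -0.0, 0.01]
```

{"api": "jog_arm", "payload": {"targets": [[[-0.04,-0.03,0.3],[0,0,0],0],[[-0.04,-0.03,0.6],[0,0,0],0],[[-0.04,-0.03,0.9],[0,0,0],0],[[-0.04,-0.03,1.2],[0,0,0],0],[[-0.04,-0.03,1.5],[0,0,0],0],[[-0.04,-0.03,1.5],[0,0,0],0]]}}

```text
time: 6.32
tool_pos: [0.5463, 0.1092, 0.048]
tool_rot: [-0.001, 0.561, 0.828, -0.001]
contact_force: [0.4, -0.3, -0.5]
gripper_width: 0.316
grasp_force: 59.4
```

```bash
python3 - <<'E'
from h import *
print(pl(state()['tool_pos']))
row(pw(.0445,-.014,.0465),Rt(21.7))
E
```

```text
[ 0.04337733 -0.01444519  0.04801705]
row [0.02, 0.05, 0.06] [-0.01, -0.0, 0.0]
```

{"api": "jog_arm", "payload": {"targets": [[[0,0.02,0.06],[0,0,0],0],[[0,0.02,0.1],[0,0,0],0],[[0,0.02,0.1],[0,0,0],0]]}}

```text
time: 6.7
tool_pos: [0.5476, 0.1095, 0.0467]
tool_rot: [0.0, 0.561, 0.828, 0.0]
contact_force: [-0.2, 0.3, -0.6]
gripper_width: 0.313
grasp_force: 59.4
```

{"api": "jog_arm", "payload": {"targets": [[[0,0,0.04],[0,0,0],0],[[0,0,0.04],[0,0,0],50],[[0,0,0.04],[0,0,0],50],[[0,0,-1.5],[0,0,0],50],[[0,0,-3],[0,0,0],50],[[0,0,-3],[0,0,0],0],[[0,0,-3],[0,0,0],0],[[0,0,-3],[0,0,0],0]]}}

```text
time: 7.7
tool_pos: [0.5463, 0.1094, 0.1197]
tool_rot: [-0.001, 0.561, 0.828, -0.001]
contact_force: [-0.0, -1.6, -1.0]
gripper_width: 0.002
grasp_force: 0.0
```

```bash
python3 - <<'E'
from h import *
im,d,K,C,P=grab('wrist','w3.png')
q=(P-PC)@RP
mm=(abs(q[...,0]-.045)<.022)&(abs(q[...,1]+.015)<.026)&(P[...,2]>.055)&(P[...,2]<.1)
x=q[mm];print(len(x),np.median(x,0),np.percentile(x,2,0),np.percentile(x,98,0))
im,d,K,C,P=grab('top');q=(P-PC)@RP
print(pl(state()['tool_pos']))
row(pw(.0445,-.014,.08),Rt(21.7))
E
```

```text
3384 [ 0.04437559 -0.00963388  0.07222141] [ 0.03086505 -0.03159637  0.0580844 ] [0.05754476 0.00487934 0.07361715]
[ 0.04368289 -0.01436005  0.12001124]
row [0.01, 0.04, 1.6] [-0.02, -0.01, 0.0]
```

View pics/w3.png

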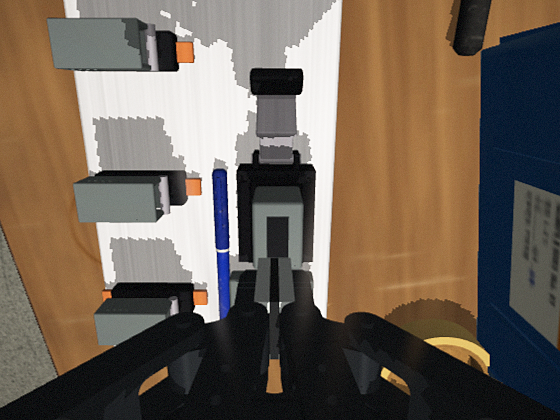

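Relay sits at (277,230), top measured at 72 mm: fully down. Lever end at (277,82), leaning about 0.7 rad. Now to the lever's outer side.

{"api": "jog_arm", "payload": {"targets": [[[2.4,0.03,-0.3],[0,0,0],0],[[4.6,0.03,0],[0,0,0],0],[[4.6,0.03,1.6],[0,0,0],0],[[4.6,0.03,2.4],[0,0,0],0],[[4.6,0.03,2.4],[0,0,0],0]]}}

```text
time: 8.43
tool_pos: [0.504, 0.2157, 0.059]
tool_rot: [-0.002, 0.562, 0.827, -0.002]
contact_force: [-0.1, 0.1, 0.4]
gripper_width: 0.001
grasp_force: 0.0
```

```bash
python3 - <<'E'
from h import *
print(pl(state()['tool_pos']))
for t in(.7,.5,.3,.15,0,-.03):
    row(pw(.0445,.032+.07*np.sin(t)+.004*np.cos(t),.006+.07*np.cos(t)),Rt(21.7))
E
```

```text
[0.04338906 0.10013448 0.05904635]
row [-0.8, 0.04, -0.02] [-0.04, -0.0, -0.0]
row [-1.24, 0.04, -0.34] [-0.04, -0.0, -0.0]
row [-1.74, 0.04, -0.55] [-0.04, -0.0, -0.0]
row [-2.15, 0.04, -0.65] [-0.04, -0.0, -0.0]
row [-2.57, 0.04, -0.68] [-0.04, -0.0, -0.0]
row [-2.65, 0.04, -0.68] [-0.04, -0.0, -0.0]
```

{"api": "jog_arm", "payload": {"targets": [[[-0.8,0.04,0],[0,0,0],0],[[-1.24,0.04,-0.34],[0,0,0],0],[[-1.74,0.04,-0.55],[0,0,0],0],[[-2.15,0.04,-0.65],[0,0,0],0],[[-2.45,0.04,-0.68],[0,0,0],0],[[-2.57,0.04,-0.68],[0,0,0],0]]}}

```text
time: 9.18
tool_pos: [0.5305, 0.157, 0.0786]
tool_rot: [-0.0, 0.562, 0.827, 0.0]
contact_force: [-1.9, 4.5, 4.2]
gripper_width: 0.001
grasp_force: 2.9
```

```bash
python3 - <<'E'
from h import *
s=state();print(pl(s['tool_pos']),RP.T@s['contact_force'])
im,d,K,C,P=grab('top');q=(P-PC)@RP
m=(q[...,2]>.08)&(q[...,2]<.1)&(abs(q[...,0]-.045)<.02)&(q[...,1]<.03)&(q[...,1]>-.04)
x=q[m];print(len(x), x.min(0) if len(x) else 0,x.max(0) if len(x) else 0)
im,d,K,C,P=grab('scene');q=(P-PC)@RP
m=(q[...,2]>.085)&(q[...,2]<.1)&(abs(q[...,0]-.045)<.02)&(abs(q[...,1])<.06)
x=q[m];print(len(x), x.min(0) if len(x) else 0,x.max(0) if len(x) else 0)
E
```

```text
[0.04629296 0.03586668 0.07861344] [-0.12503441  4.93894467  4.23684725]
0 0 0
66 [0.02897974 0.01904285 0.08527966] [0.05904144 0.04896729 0.09989388]
```

{"api": "jog_arm", "payload": {"targets": [[[-0.06,0,0],[0,0,0],0],[[-0.12,0,0],[0,0,0],0],[[-0.16,0,0],[0,0,0],0],[[-0.16,0,0],[0,0,0],0]]}}

```text
time: 9.78
tool_pos: [0.5304, 0.1567, 0.0784]
tool_rot: [-0.003, 0.561, 0.828, 0.002]
contact_force: [-4.3, 11.1, 2.7]
gripper_width: 0.001
grasp_force: 6.1
```

{"api": "jog_arm", "payload": {"targets": [[[0.8,0,0],[0,0,0],0],[[1.5,0,-1.5],[0,0,0],0],[[1.5,0,-2.5],[0,0,0],0],[[1.5,0,-2.5],[0,0,0],0]]}}

```text
time: 10.28
tool_pos: [0.5193, 0.1892, 0.1433]
tool_rot: [0.002, 0.561, 0.828, 0.001]
contact_force: [0.3, 0.6, 0.1]
gripper_width: -0.002
grasp_force: 0.0
```

```bash
python3 - <<'E'
from h import *
s=state();print(pl(s['tool_pos']))
im,d,K,C,P=grab('scene');q=(P-PC)@RP
u,v=np.where((abs(q[...,0]-.045)<.05)&(abs(q[...,1])<.05)&(q[...,2]<.1))[::-1]
cv2.imwrite('pics/s2.png',cv2.resize(im[130:240,280:400,::-1],None,fx=4,fy=4,interpolation=3))
m=(q[...,2]>.08)&(q[...,2]<.1)&(abs(q[...,0]-.045)<.02)&(abs(q[...,1])<.06)
x=q[m];print(len(x),np.percentile(x,[2,50,98],axis=0).round(4))
row(pw(-.045,.085,.090),Rt(21.7+90));row(pw(-.045,.085,.090),Rt(21.7-90));row(pw(-.045,.085,.09),Rt(21.7)); print(s['joint_pos'])
E
```

```text
[0.04783116 0.06987233 0.14334523]
67 [[0.0296 0.0025 0.0807]
 [0.041  0.0237 0.0899]
 [0.0541 0.0269 0.0959]]
row [0.61, -3.67, 2.05] [0.0, 0.01, -11.24]
row [0.61, -3.67, 2.05] [0.01, -0.0, 11.26]
row [0.61, -3.67, 2.05] [0.01, 0.01, 0.01]
[ 2.15237590e-01 -5.16963685e-02  1.86786464e+00 -1.00799407e-03
  1.32047522e+00 -1.64570859e-01]
```

View pics/s2.png

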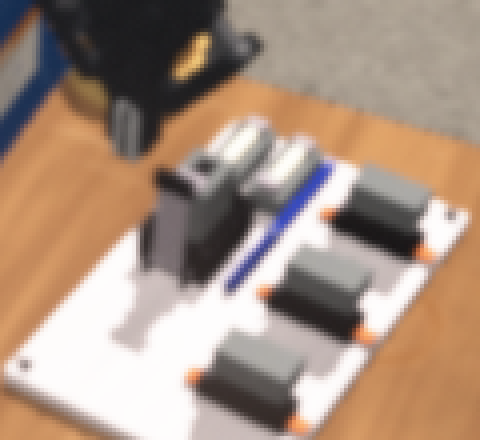

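Lever stands upright at (175,225) with its black end over the relay. Now the taps, left (+y) first.

{"api": "jog_arm", "payload": {"targets": [[[0.61,-1.5,0],[0,0,1.3],0],[[0.61,-3.67,0.4],[0,0,2.6],0],[[0.61,-3.67,1],[0,0,3.9],0],[[0.61,-3.67,1.5],[0,0,5.2],0],[[0.61,-3.67,2.2],[0,0,6.5],0],[[0.61,-3.67,2.6],[0,0,7.8],0],[[0.61,-3.67,2.7],[0,0,9.1],0],[[0.61,-3.67,2.7],[0,0,10.4],0]]}}

```text
time: 11.32
tool_pos: [0.4252, 0.168, 0.0708]
tool_rot: [0.0, 0.97, 0.243, -0.002]
contact_force: [0.1, -0.6, -0.1]
gripper_width: 0.0
grasp_force: 0.0
```

```bash
python3 - <<'E'
from h import *
print(pl(state()['tool_pos']))
row(pw(-.045,.085,.062),Rt(21.7-90))
E
```

```text
[-0.04741634  0.08493886  0.07084131]
row [0.1, 0.01, 0.35] [-0.0, 0.03, 0.81]
```

{"api": "jog_arm", "payload": {"targets": [[[0.1,0,0.3],[0,0,0.8],0],[[0.1,0,0.42],[0,0,0.8],0],[[0.1,0,0.54],[0,0,0.8],0],[[0.1,0,0.62],[0,0,0.8],0],[[0.1,0,0.68],[0,0,0.8],0],[[0.1,0,0.68],[0,0,0.8],0]]}}

```text
time: 12.08
tool_pos: [0.4294, 0.1698, 0.057]
tool_rot: [0.0, 0.981, 0.192, 0.0]
contact_force: [-1.8, -0.7, 2.5]
gripper_width: 0.0
grasp_force: 1.1
```

```bash
python3 - <<'E'
from h import *
print(pl(state()['tool_pos']),state()['contact_force'])
E
```

```text
[-0.04286999  0.08511144  0.05695669] [-1.84748833 -0.66625389  2.47549209]
```

{"api": "jog_arm", "payload": {"targets": [[[-0.05,0,0.04],[0,0,0],0],[[-0.05,0,0.08],[0,0,0],0],[[-0.05,0,0.08],[0,0,0],0]]}}

```text
time: 12.45
tool_pos: [0.4294, 0.1698, 0.0564]
tool_rot: [-0.0, 0.981, 0.192, 0.001]
contact_force: [-3.1, -0.0, 9.5]
gripper_width: -0.003
grasp_force: 4.6
```

```bash
python3 - <<'E'
from h import *
print(pl(state()['tool_pos']),state()['contact_force'])
E
```

```text
[-0.04290311  0.08504453  0.05641959] [-3.12850295 -0.02176023  9.48958151]
```

Left is firm (9.5 N, no sinking). Middle next.

{"api": "jog_arm", "payload": {"targets": [[[0,0,-0.8],[0,0,0],0],[[-0.05,1.7,-0.9],[0,0,0],0],[[-0.05,3.4,-0.6],[0,0,0],0],[[-0.05,3.4,-0.3],[0,0,0],0],[[-0.05,3.4,-0.15],[0,0,0],0],[[-0.05,3.4,-0.05],[0,0,0],0],[[-0.05,3.4,0],[0,0,0],0],[[-0.05,3.4,0],[0,0,0],0]]}}

```text
time: 13.45
tool_pos: [0.4583, 0.0905, 0.0562]
tool_rot: [0.001, 0.981, 0.193, -0.001]
contact_force: [-8.5, -3.3, 13.0]
gripper_width: 0.0
grasp_force: 6.7
```

```bash
python3 - <<'E'
from h import *
print(pl(state()['tool_pos']),state()['contact_force'])
E
```

```text
[-0.04529788  0.0007264   0.05620786] [-8.51942938 -3.3400403  13.00595524]
```

Middle is firm too (13 N). Right next.

{"api": "jog_arm", "payload": {"targets": [[[0,0,-0.8],[0,0,0],0],[[-0.02,1.7,-0.9],[0,0,0],0],[[-0.02,3.4,-0.6],[0,0,0],0],[[-0.02,3.4,-0.3],[0,0,0],0],[[-0.02,3.4,-0.15],[0,0,0],0],[[-0.02,3.4,-0.08],[0,0,0],0],[[-0.02,3.4,-0.04],[0,0,0],0],[[-0.02,3.4,-0.04],[0,0,0],0]]}}

```text
time: 14.45
tool_pos: [0.4905, 0.0117, 0.0556]
tool_rot: [0.0, 0.981, 0.192, 0.0]
contact_force: [-0.3, 0.4, 1.1]
gripper_width: 0.003
grasp_force: 0.0
```

```bash
python3 - <<'E'
from h import *
print(pl(state()['tool_pos']),state()['contact_force'])
E
```

```text
[-0.04451477 -0.08440253  0.05563189] [-0.26337871  0.4119166   1.07764422]
```

Low force at 55.6 mm: beginning to sink perhaps; press on until it bottoms.

{"api": "jog_arm", "payload": {"targets": [[[0,0,0.05],[0,0,0],0],[[0,0,0.1],[0,0,0],0],[[0,0,0.15],[0,0,0],0],[[0,0,0.2],[0,0,0],0],[[0,0,0.25],[0,0,0],0],[[0,0,0.28],[0,0,0],0],[[0,0,0.28],[0,0,0],0]]}}

```text
time: 15.32
tool_pos: [0.4909, 0.0112, 0.0506]
tool_rot: [-0.0, 0.981, 0.192, -0.0]
contact_force: [-6.8, 2.4, 15.4]
gripper_width: 0.003
grasp_force: 7.8
```

```bash
python3 - <<'E'
from h import *
print(pl(state()['tool_pos']),state()['contact_force'])
E
```

```text
[-0.04437452 -0.08502439  0.05063864] [-6.75491342  2.43709253 15.3642127 ]
```

Right bolt sank ~6 mm: that is the loose one. Now tilt to take its cap from front and above.

```bash
python3 - <<'E'
from h import *
row(pw(-.0444,-.085,.10),Rt(-68.3))
row(pw(-.0886,-.085,.0746),Rt(-68.3,45))
E
```

```text
row [-0.0, -0.0, -1.97] [-0.0, 0.0, 0.05]
row [-1.77, -0.01, -0.96] [-0.02, 5.63, 0.05]
```

{"api": "jog_arm", "payload": {"targets": [[[0,0,-1.2],[0,0,0],0],[[0,0,-2.0],[0,0,0],50],[[-0.4,0,-2],[0,1.2,0],50],[[-0.8,0,-1.8],[0,2.4,0],50],[[-1.2,0,-1.5],[0,3.6,0],50],[[-1.6,0,-1.2],[0,4.8,0],50],[[-1.77,0,-0.96],[0,5.63,0],50],[[-1.77,0,-0.96],[0,5.63,0],50]]}}

```text
time: 16.32
tool_pos: [0.4577, -0.0096, 0.0735]
tool_rot: [-0.074, 0.908, 0.176, 0.373]
contact_force: [-0.7, 0.7, -0.1]
gripper_width: 0.502
grasp_force: 0.0
```

```bash
python3 - <<'E'
from h import *
s=state();print(pl(s['tool_pos']),s['joint_pos'],(q2R(s['tool_rot'])).round(2).tolist())
im,d,K,C,P=grab('wrist','w4.png')
q=(P-PC)@RP
m=(q[...,2]>.044)&(q[...,2]<.062)&(abs(q[...,0]+.048)<.028)&(abs(q[...,1]+.085)<.018)
x=q[m];print(len(x),np.percentile(x,[2,50,98],axis=0).round(4))
row(pw(-.0486,-.085,.0346),Rt(-68.3,45))
E
```

```text
[-0.0828814  -0.09211003  0.07352135] [-0.55609071 -0.65070273  2.58298622  0.83273938  0.87917587  0.18769171] [[0.66, 0.38, 0.65], [0.27, -0.93, 0.27], [0.7, -0.0, -0.71]]
3848 [[-0.0726 -0.0968  0.0466]
 [-0.0529 -0.0853  0.0512]
 [-0.028  -0.0738  0.0525]]
row [-0.09, -0.22, 2.05] [-0.06, 0.05, 0.02]
```

View pics/w4.png

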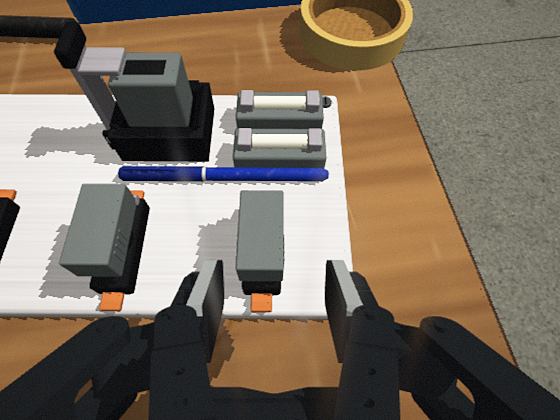

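The right cap, visibly lower, is at (262,235) between the fingers (205/340,290), and the lever is upright behind. Joint 3 is close to its limit, so I use a 30° tilt.

```bash
python3 - <<'E'
from h import *
row(pw(-.075,-.085,.0745),Rt(-68.3,30))
row(pw(-.067,-.085,.057),Rt(-68.3,30))
E
```

```text
row [0.28, -0.23, 0.18] [-0.06, -1.83, 0.03]
row [0.01, -0.23, 0.9] [-0.06, -1.83, 0.03]
```

{"api": "jog_arm", "payload": {"targets": [[[0.28,-0.2,0.18],[0,-1,0],50],[[0.28,-0.2,0.18],[0,-1.83,0],50],[[0.01,-0.2,0.9],[0,-1.83,0],50],[[0.01,-0.2,0.9],[0,-1.83,0],50]]}}

```text
time: 16.88
tool_pos: [0.4691, 0.0046, 0.0553]
tool_rot: [-0.053, 0.948, 0.187, 0.252]
contact_force: [-0.2, 0.1, -0.7]
gripper_width: 0.501
grasp_force: 0.0
```

```bash
python3 - <<'E'
from h import *
s=state();print(pl(s['tool_pos']),s['joint_pos'].round(3))
row(pw(-.0515,-.085,.0305),Rt(-68.3,30))
E
```

```text
[-0.06707674 -0.08313472  0.05525092] [-0.362 -0.462  2.426  0.479  0.845  0.557]
row [0.05, 0.09, 1.17] [-0.08, 0.02, 0.06]
```

{"api": "jog_arm", "payload": {"targets": [[[0.05,0.06,0.6],[0,0,0],50],[[0.05,0.06,1.1],[0,0,0],50],[[0.05,0.06,1.15],[0,0,0],50],[[0.05,0.06,1.15],[0,0,0],50]]}}

```text
time: 17.38
tool_pos: [0.4853, 0.0075, 0.0335]
tool_rot: [-0.052, 0.948, 0.186, 0.255]
contact_force: [0.1, 0.0, -0.8]
gripper_width: 0.5
grasp_force: 0.0
```

```bash
python3 - <<'E'
from h import *
s=state();print(pl(s['tool_pos']),s['joint_pos'].round(3),s['contact_force'])
row(pw(-.0515,-.085,.0305),Rt(-68.3,30))
E
```

```text
[-0.05093269 -0.08639317  0.03352691] [-0.338 -0.357  2.399  0.509  0.759  0.531] [ 0.09047016  0.03684735 -0.76366494]
row [-0.08, -0.06, 0.09] [-0.06, -0.02, 0.05]
```

{"api": "jog_arm", "payload": {"targets": [[[-0.05,-0.05,0.06],[0,0,0],50],[[-0.05,-0.05,0.06],[0,0,0],50],[[-0.05,-0.05,0.06],[0,0,0],0],[[-0.05,-0.05,0.06],[0,0,0],0],[[-0.05,-0.05,0.06],[0,0,0],0],[[-0.05,-0.05,0.06],[0,0,0],0]]}}

```text
time: 18.12
tool_pos: [0.4846, 0.0088, 0.0319]
tool_rot: [-0.052, 0.947, 0.186, 0.255]
contact_force: [-7.3, 1.4, 7.5]
gripper_width: 0.264
grasp_force: 60.2
```

```bash
python3 - <<'E'
from h import *
s=state();p=pl(s['tool_pos']);Rw=q2R(s['tool_rot']);print(p,s['joint_pos'].round(3),s['contact_force'],s['gripper_width'])
o=np.array([-.025,p[1],.031])
for th in np.radians([10,20,30,40,50,60]):
    M=R.from_euler('y',th).as_matrix()
    row(PC+RP@(o+M@(p-o)),RP@M@RP.T@Rw)
E
```

```text
[-0.05109302 -0.08493142  0.03190921] [-0.336 -0.355  2.401  0.512  0.756  0.53 ] [-7.30881071  1.39578118  7.47432081] 0.26359318838712636
row [0.11, -0.0, -0.15] [0.01, -1.25, 0.01]
row [0.24, -0.0, -0.27] [0.02, -2.5, 0.02]
row [0.4, -0.0, -0.37] [0.03, -3.75, 0.03]
row [0.56, -0.0, -0.44] [0.04, -5.0, 0.05]
row [0.74, 0.0, -0.48] [0.04, -6.25, 0.06]
row [0.92, 0.0, -0.49] [0.05, -7.5, 0.07]
```

{"api": "jog_arm", "payload": {"targets": [[[0.05,0,-0.08],[0,-0.63,0],0],[[0.11,0,-0.15],[0,-1.25,0],0],[[0.17,0,-0.21],[0,-1.88,0],0],[[0.24,0,-0.27],[0,-2.5,0],0],[[0.32,0,-0.32],[0,-3.12,0.03],0],[[0.4,0,-0.37],[0,-3.75,0.03],0],[[0.4,0,-0.37],[0,-3.75,0.03],0]]}}

```text
time: 19.0
tool_pos: [0.4879, 0.0102, 0.0443]
tool_rot: [-0.003, 0.981, 0.192, -0.001]
contact_force: [-5.0, -0.4, 3.9]
gripper_width: 0.269
grasp_force: 61.0
```

```bash
python3 - <<'E'
from h import *
s=state();p=pl(s['tool_pos']);Rw=q2R(s['tool_rot']);print(p,s['joint_pos'].round(3),s['contact_force'],s['gripper_width'], s['grasp_force'])
o=np.array([-.025,p[1],.031])
for th in np.radians([10,20,30,38]):
    M=R.from_euler('y',th).as_matrix()
    row(PC+RP@(o+M@(p-o)),RP@M@RP.T@Rw)
E
```

```text
[-0.04753277 -0.08482464  0.04430229] [-0.134 -0.076  2.074  0.005  1.148  1.049] [-5.04156533 -0.3718915   3.86870465] 0.26879698216057785 60.98394602537155
row [0.11, -0.0, -0.15] [0.01, -1.25, 0.01]
row [0.24, 0.0, -0.28] [0.02, -2.5, 0.01]
row [0.39, 0.0, -0.38] [0.03, -3.75, 0.02]
row [0.52, 0.0, -0.44] [0.03, -4.75, 0.03]
```

{"api": "jog_arm", "payload": {"targets": [[[0.05,0,-0.08],[0,-0.63,0],0],[[0.11,0,-0.15],[0,-1.25,0],0],[[0.17,0,-0.22],[0,-1.88,0],0],[[0.24,0,-0.28],[0,-2.5,0],0],[[0.32,0,-0.33],[0,-3.12,0],0],[[0.39,0,-0.38],[0,-3.75,0],0],[[0.47,0,-0.42],[0,-4.4,0],0],[[0.47,0,-0.42],[0,-4.4,0],0]]}}

```text
time: 20.0
tool_pos: [0.4987, 0.0145, 0.0544]
tool_rot: [0.055, 0.935, 0.183, -0.297]
contact_force: [-3.9, 0.8, 0.9]
gripper_width: 0.269
grasp_force: 60.3
```

```bash
python3 - <<'E'
from h import *
s=state();p=pl(s['tool_pos']);print(p,s['joint_pos'].round(3),s['contact_force'],s['gripper_width'],s['grasp_force'])
im,d,K,C,P=grab('scene'); a=cv2.resize(im[110:250,270:430,::-1],(640,560),interpolation=2)
cv2.imwrite('pics/s5.png',a)
E
```

```text
[-0.03585301 -0.08481553  0.05436376] [-1.000e-03  3.460e-01  1.685e+00 -2.150e-01  1.689e+00  1.222e+00] [-3.90485631  0.82660411  0.87333844] 0.26905274651289607 60.28578042984009
```

View pics/s5.png

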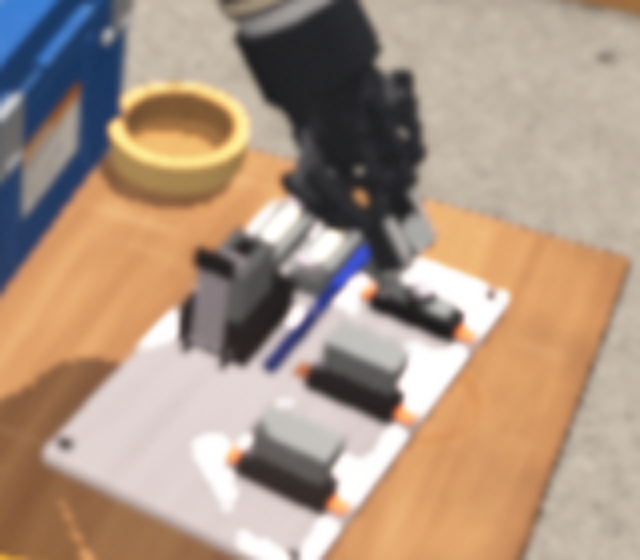

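The right cap is lifted at (410,235) with its bolt showing at (425,300). The other two caps are shut and the lever stands shut at (210,310).

```bash
python3 -c "
from plant import *
print(job_done())"
```

```text
the job is handed in; nothing more can be done
None
```

The relay is fully down and its lever shut; all three bolts were tapped left to right, the right one was loose, and I handed in at about 20 s still holding its cap open about 65° with the other two shut (joint 3 briefly read 2.583 against its listed 2.58 limit).

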